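# Put the finger planes away in order of size

## Task

Put the four brass finger planes away in the leather-lined tray, one to a bay in order of size: the largest in the bay next to the iron block plane, then each smaller one in turn, so that the smallest ends up beside the oilstone. Set each one upright on its sole in the middle of its leather, its length square across the row like the block plane's (toe either way), and leave the block plane where it stands.

Things in the scene. Friction and masses are not known exactly. Their poses are not given: they have to be found in the camera images.
- plane_a: brass finger plane, the smallest of the four: boat-shaped sole 34 mm long (x), 19 mm wide (y); two upright parallel brass cheeks, 21 mm high, outer faces 19 mm apart (y), 20 mm long about the middle, good to grip. Steel iron and wooden wedge between them, at most 2 mm higher. About 45 g. Origin: centre of the sole's underside; z up, toe at +x. Starts upright on the bench at any yaw.
- plane_b: brass finger plane, the second smallest: boat-shaped sole 46 mm long (x), 25 mm wide (y); two upright parallel brass cheeks, 25 mm high, outer faces 25 mm apart (y), 27 mm long about the middle, good to grip. Steel iron and wooden wedge between them, at most 2 mm higher. About 85 g. Origin: centre of the sole's underside; z up, toe at +x. Starts upright on the bench at any yaw.
- plane_c: brass finger plane, the second largest: boat-shaped sole 60 mm long (x), 32 mm wide (y); two upright parallel brass cheeks, 30 mm high, outer faces 32 mm apart (y), 35 mm long about the middle, good to grip. Steel iron and wooden wedge between them, at most 2 mm higher. About 150 g. Origin: centre of the sole's underside; z up, toe at +x. Starts upright on the bench at any yaw.
- plane_d: brass finger plane, the largest of the four: boat-shaped sole 76 mm long (x), 40 mm wide (y); two upright parallel brass cheeks, 36 mm high, outer faces 40 mm apart (y), 44 mm long about the middle, good to grip. Steel iron and wooden wedge between them, at most 2 mm higher. About 260 g. Origin: centre of the sole's underside; z up, toe at +x. Starts upright on the bench at any yaw.
- bay_1: one of the tray's four equal bays: a flat dark brown leather pad, 110 mm (x) by 62 mm (y), 2 mm thick, lying on the tray's floor, 120 mm to the -y side of the tray's middle. Fixed. Origin: centre of the pad's underside, 6 mm above the bench, so its top is 2 mm above the origin and 8 mm above the bench; x across the tray, y along the row, as the tray's.
- bay_2: one of the tray's four equal bays: a flat dark brown leather pad, 110 mm (x) by 62 mm (y), 2 mm thick, lying on the tray's floor, 40 mm to the -y side of the tray's middle. Fixed. Origin: centre of the pad's underside, 6 mm above the bench, so its top is 2 mm above the origin and 8 mm above the bench; x across the tray, y along the row, as the tray's.
- bay_3: one of the tray's four equal bays: a flat dark brown leather pad, 110 mm (x) by 62 mm (y), 2 mm thick, lying on the tray's floor, 40 mm to the +y side of the tray's middle. Fixed. Origin: centre of the pad's underside, 6 mm above the bench, so its top is 2 mm above the origin and 8 mm above the bench; x across the tray, y along the row, as the tray's.
- bay_4: one of the tray's four equal bays: a flat dark brown leather pad, 110 mm (x) by 62 mm (y), 2 mm thick, lying on the tray's floor, 120 mm to the +y side of the tray's middle. Fixed. Origin: centre of the pad's underside, 6 mm above the bench, so its top is 2 mm above the origin and 8 mm above the bench; x across the tray, y along the row, as the tray's.
- tray: dark wooden plane tray, fixed flat on the bench: 160 mm (x) by 500 mm (y), floor 6 mm thick, rim 9 mm wide, 16 mm high above the bench. Four leather bays in a row along y, 80 mm apart, no walls between. Origin: centre of its underside. At one end of the row stands the iron block plane, at the other the oilstone (grey stone on a pale wooden base, 130 by 48 mm, 30 mm high).
- block_plane: dark iron block plane, brass lever cap, wooden knob, much larger than the finger planes: 130 mm long (x), 44 mm wide (y), 42 mm high, 650 g. Stands loose on the tray's floor at either end of the row, 212 mm from the tray's middle, beyond bay_1 or bay_4 (92 mm from that bay's centre). Origin: centre of its sole's underside; x along its length, across the tray.
There are look-alikes about, which are no part of the job. What is shaped like the plane_d but red is not meant.

How it is judged:
By the outcome, as a careful person would: the job done as asked, in the order asked, and still so for the second after the job is handed in, with the robot touching nothing.
It also fails if it takes over 112 s, if anything falls off the work surface, if the arm or the gripper's body presses on something with over 40 N, if the wrist force passes 120 N, or if a joint passes its speed limit or range.

## Robot

A 6-joint arm with a two-finger parallel gripper is mounted at the origin on the work surface. World frame = base frame: x ahead of the robot, y to its left, z up, the work surface at z = 0. Lengths are in m, angles in degrees, forces in N, time in s.
With the tool pointing down it reaches from about 0.325 to 0.775 m from the base axis. Payload 5.5 kg.
Tool frame: the origin (TCP) lies on the centre line of the jaws, within the pads' length; the fingertips stand 8 mm ahead of it and the grasp point (between the pads) lies 11 mm behind it (robot.finger_overhang is the distance from the TCP to the fingertips, in m); z points along the fingers, y is the line along which they close (so a half turn about z gives the same grasp; the last joint's range is limited). The gripper opens to 88 mm and grips with 3 to 60 N. Pads are 20 mm wide; open, the fingers measure 115 mm over their backs; the gripper's body (75 mm by 178 mm) begins 61 mm behind the grasp point.
Start: joints at [-80.311, 5.22, 70.514, -0, 104.267, -3.249], TCP at [0.134, -0.585, 0.231] pointing down, gripper open.
Joint ranges: [-164.24, 164.24], [-49.07, 125.15], [9.68, 141.18], [-86.29, 266.29], [3.28, 154.24], [-151.56, 151.56]. Speed limits (degrees/s): [147.25, 147.25, 172.46, 180, 180, 180].

## Interface

Orientations are given as a 3x3 rotation matrix whose columns are the frame's x, y, z axes.
In Python, from plant import status, optics, robot, masks_of, landmark_of gives the robot as it stands.
- The arm moves only by the tool send_rows, never from a script. Its argument "commands" is a list of rows, each a list of 6 numbers: the shift along the world's x, y, z normalised to -1 to 1, where 1 is 6 cm, then the turn, a rotation vector about the world's x, y, z normalised to -1 to 1, where 1 is 10 degrees. A call has 1 to 10 rows; each row shifts and turns the commanded pose from where the row before left it; what a row does not reach is not made up. A row lasts 1/8 s, in which the tool goes at most 62.5 mm and 10.7 degrees, less where a joint would pass 70% of its speed; a pose out of reach is approached as far as the arm can. A call with a number of a shift or a turn outside -1 to 1 is refused whole. A call with a gripper value outside its range is refused whole. "claw" is the finger opening in mm, from 0 to 87.8, set as the call begins (left out, the last holds). The fingers move at their own pace and stop on an object; "force" is the grip in N (left out, the last holds). Time passes only in rows, so rows that do not move let the fingers close. It gives the time, the measured TCP pose, the force, the opening and the grip force at its end, in the units of the state.
- status.state(): the state, without advancing time (a new reading comes with each control period).
- optics.get_image(name): name is "scene" or "top"; returns the picture (420x560x3 uint8, red, green, blue); there is no depth.
- optics.camera_info(name): a dict with "fovy" (degrees; the focal length in pixels is half the picture's height over the tangent of half this angle, whatever the lens; pixels are square), "cx", "cy" (the principal point, pixels), "pose" (4x4, takes a point from camera to world coordinates). Camera axes: x right, y up, looking along -z (the intrinsics and any distortion apply to the point x, -y, -z); pixel columns grow to the right and rows downward; lengths in m; the calibration is good to about 2 mm. A picture is of the moment at which its call begins. camera_info takes no time and is no camera call.
- robot.close_job(): hands the job in; it is judged then, once.
Trained networks look in the newest picture that a camera, given by its name, has taken for a name from the list of things; names that differ only in an ending like _2 or _b are one class to them, and where a whole thing is asked for, a point or a joint stands for the part that bears it (a point fixed in the world has none). Each returns a list of dicts, best first, with "p" (0 to 1); they miss things now and then, are a little off and sometimes report something else, mostly with a low value. They report only what shows in the picture. A call takes as long as a camera call. They do not tell look-alikes from the thing itself.
- masks_of(camera, label): "region" (420x560 bool, what is visible of it) and "rect" ([left, top, right, bottom] in pixels, round what is visible of it).
- landmark_of(camera, label): "pixel" ([column, row] in pixels: a listed point, or the origin of a listed thing).
The state is a dict: "clock": time; "q": joint angles; "dq": joint speeds; "effort": joint torques, N m; "position": TCP position; "eef_rot": TCP orientation; "contact_force": force on the tool from outside, world axes, zero at the start; "wrist_torque": the same for the moment, N m; "width": opening from 0.0 (shut) to 1.0 (fully open); "gripper_force": force on a finger pad.
Only numpy, scipy, OpenCV 4.12 (cv2) and the standard library are available. Lean on these libraries where they do the work, as an engineer would, in place of code of your own. Each camera call takes 0.05 s, during which the arm holds its last target. There are 200 camera calls.

## Working session

There is one attempt and no reset: what is moved stays moved. The work goes in short steps, Python scripts to look and compute and a tool call to move; the robot and the scene stay as the last step left them, time stands still between calls to the robot, and variables do not carry over. Pictures are saved under pics/ and viewed, at most 14 in all, crops included, and the job is handed in when it is done.

Besides the shell and the picture viewer there is one more tool, called after "Request:" as a command line: name --pt "numbers of a row" for each row, then --argument value for the rest. send_rows: Moves the arm, as the interface text tells. Scaled input: -1 to 1 covers 6 cm each way for a shift and 10 degrees each way for a turn. Its arguments: {"type":"object","properties":{"commands":{"type":"array","items":{"type":"array","items":{"type":"number","minimum":-1,"maximum":1}}},"claw":{"type":"number"},"force":{"type":"number"}},"required":["commands"]}

```bash
mkdir -p pics; ls; python3 - <<'E'
from plant import status, optics
import cv2
print(status.state())
for n in("top","scene"):
    im=optics.get_image(n); cv2.imwrite(f"pics/{n}0.png",im[:,:,::-1]); print(n,optics.camera_info(n))
E
```

```text
pics
{'clock': 0.0, 'q': array([-8.03121924e+01,  5.26171944e+00,  7.05792284e+01,  2.93771966e-04,
        1.04267081e+02, -3.24853370e+00]), 'dq': array([ 0.02464624, -0.00960198, -0.03083765, -0.03606938, -0.0409957 ,
        0.01813199]), 'effort': array([ 4.69333841e-03, -4.46441460e+01, -4.06442535e+01,  7.00715021e-02,
        2.92436552e-02, -1.40623274e-04]), 'position': array([ 0.13427624, -0.5845014 ,  0.22954751]), 'eef_rot': array([[ 9.74619132e-01,  2.23869271e-01, -3.12384703e-04],
       [ 2.23869461e-01, -9.74617364e-01,  1.85939942e-03],
       [ 1.11806837e-04, -1.88213965e-03, -9.99998223e-01]]), 'contact_force': array([-0.03040169, -0.13366134,  0.14338606]), 'wrist_torque': array([-0.00432018,  0.01553045, -0.01717551]), 'gripper_force': 0.0, 'width': 1.0010993521490599}
top {'fovy': 51.34312234980051, 'cx': 274.2142128011655, 'cy': 211.9870083400208, 'pose': array([[-0.09885984,  0.97377279, -0.20492264,  0.18361352],
       [-0.99509528, -0.09746043,  0.01693635,  0.01854188],
       [-0.00347969,  0.20559188,  0.97863163,  1.41229936],
       [ 0.        ,  0.        ,  0.        ,  1.        ]])}
scene {'fovy': 47.85662788592384, 'cx': 285.47649303339483, 'cy': 211.0738986652268, 'pose': array([[ 0.18268319, -0.78588032,  0.59077828,  1.29411245],
       [ 0.98309782,  0.15338611, -0.09995683, -0.13681503],
       [-0.01206308,  0.59905328,  0.80061829,  1.11651567],
       [ 0.        ,  0.        ,  0.        ,  1.        ]])}
```

View pics/top0.png

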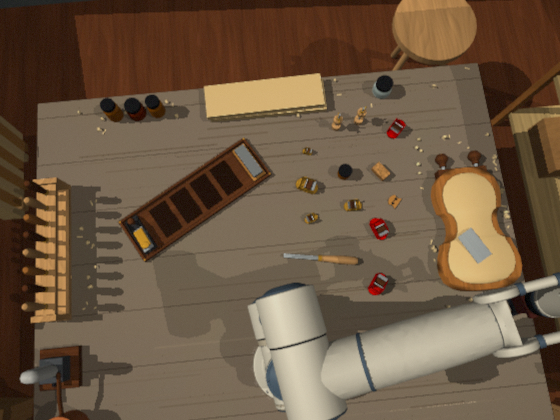

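View pics/scene0.png

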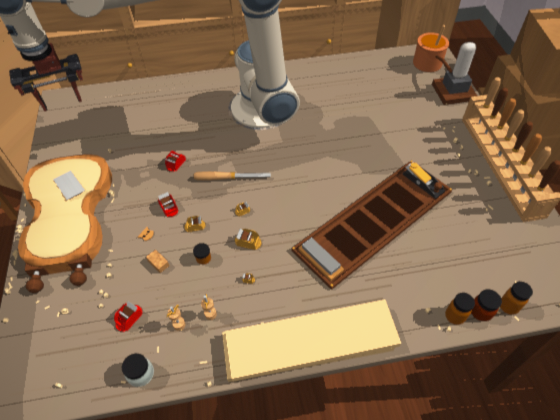

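```bash
cat > h.py <<'E'
import numpy as np, cv2
from plant import status, optics, masks_of, landmark_of
def cam(n):
    c=optics.camera_info(n); f=210/np.tan(np.radians(c["fovy"]/2)); return f,c["cx"],c["cy"],np.array(c["pose"])
def ray(n,px,z):
    f,cx,cy,P=cam(n); d=P[:3,:3]@np.array([(px[0]-cx)/f,-(px[1]-cy)/f,-1]); return P[:3,3]+d*(z-P[2,3])/d[2]
def proj(n,X):
    f,cx,cy,P=cam(n); p=(np.atleast_2d(X)-P[:3,3])@P[:3,:3]; return np.c_[cx-f*p[:,0]/p[:,2],cy+f*p[:,1]/p[:,2]]
E
python3 - <<'E'
from h import *
Z=dict(plane_a=0,bay_1=.006,tray=0,block_plane=.006)
tops=[]
for n in("top","scene"):
    optics.get_image(n)
    for l in Z:
        print(n,l)
        for r in landmark_of(n,l): print("  L",np.round(r["pixel"],1),round(r["p"],2),np.round(ray(n,r["pixel"],Z[l])[:2],4))
        for r in masks_of(n,l):
            m=r["region"].astype(np.uint8); c=max(cv2.findContours(m,0,1)[0],key=len)[:,0]
            w=np.array([ray(n,p,.016 if l=="tray" else .01)[:2] for p in c])
            b=cv2.minAreaRect((w*1000).astype(np.float32)); print("  M",np.round(r["rect"]),m.sum(),round(r["p"],2),np.round(b[0]),np.round(b[1]),round(b[2],1))
im=cv2.imread("pics/top0.png")[130:250,280:420]; cv2.imwrite("pics/topc.png",cv2.resize(im,None,fx=5,fy=5,interpolation=cv2.INTER_CUBIC))
im=cv2.imread("pics/scene0.png")[180:300,130:290]; cv2.imwrite("pics/scenec.png",cv2.resize(im,None,fx=5,fy=5,interpolation=cv2.INTER_CUBIC))
E
```

```text
top plane_a
  L [378.5 231.3] 0.86 [ 0.3812 -0.3388]
  L [373.7 283.3] 0.83 [ 0.2163 -0.2988]
  L [394.7 129.2] 0.77 [ 0.7274 -0.4466]
  L [304.4 188.3] 0.69 [ 0.5498 -0.1142]
  L [353.1 207.2] 0.55 [ 0.4695 -0.2672]
  L [306.  151.3] 0.53 [ 0.6785 -0.1343]
  M [368. 218. 387. 241.] 324 0.88 [ 391. -340.] [77. 52.] 18.0
  M [367. 272. 386. 298.] 293 0.73 [ 215. -311.] [43. 74.] 55.5
  M [172. 187. 203. 222.] 603 0.72 [532. 282.] [112.  61.] 29.5
  M [346. 201. 361. 214.] 159 0.6 [ 478. -266.] [53. 34.] 84.3
  M [298. 173. 318. 193.] 277 0.56 [ 561. -125.] [71. 51.] 56.8
  M [388. 116. 407. 136.] 240 0.49 [ 728. -451.] [45. 75.] 51.7
  M [303. 147. 309. 153.] 54 0.47 [ 678. -137.] [27. 25.] 83.3
  M [304. 212. 314. 224.] 99 0.44 [ 448. -122.] [27. 43.] 21.2
top bay_1
  L [203.  190.6] 0.89 [0.574  0.2226]
  L [186.6 202.8] 0.7 [0.5378 0.2794]
  L [225.6 178.5] 0.56 [0.6082 0.1447]
  L [163.9 221.1] 0.55 [0.4837 0.357 ]
  M [171. 189. 202. 222.] 636 0.83 [530. 283.] [113.  67.] 30.0
  M [210. 159. 240. 198.] 599 0.68 [613. 144.] [112.  63.] 29.4
  M [191. 175. 219. 211.] 590 0.6 [572. 
[... 1065 characters left out ...]
7.] 164 0.54 [ 447. -123.] [41. 48.] 82.1
scene bay_1
  L [384.9 211.9] 0.89 [0.5332 0.286 ]
  L [345.  244.2] 0.82 [0.6194 0.1432]
  L [366.5 226.9] 0.81 [0.5744 0.2184]
  L [400.4 198.2] 0.64 [0.4932 0.3468]
  M [363. 196. 407. 229.] 699 0.93 [536. 282.] [115.  66.] 30.2
  M [320. 226. 365. 262.] 768 0.71 [616. 144.] [112.  64.] 29.8
  M [343. 209. 388. 243.] 710 0.64 [574. 213.] [112.  63.] 30.0
  M [381. 184. 426. 215.] 637 0.61 [496. 353.] [112.  66.] 29.6
scene tray
  L [372.9 220.1] 0.62 [0.5509 0.2452]
  M [294. 162. 451. 289.] 4051 0.64 [558. 246.] [165. 506.] 30.1
scene block_plane
  L [427.6 179.5] 0.62 [0.4392 0.4523]
  M [406. 161. 447. 199.] 737 0.9 [440. 437.] [144.  70.] 28.0
```

View pics/topc.png

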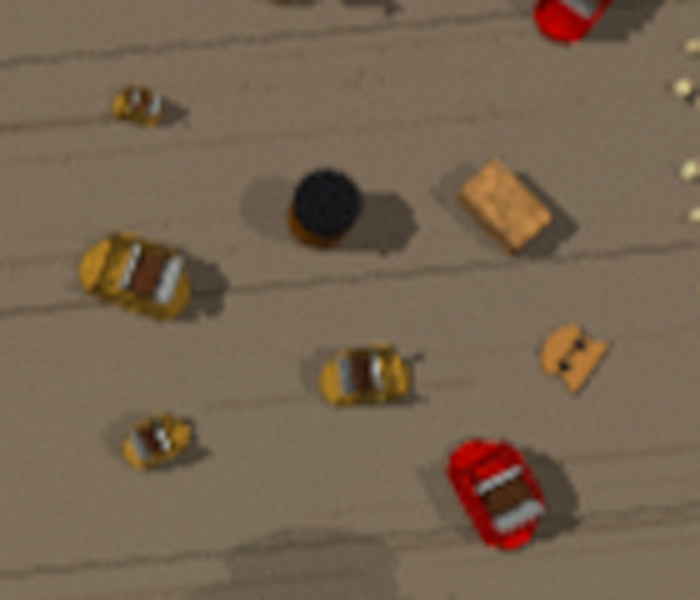

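View pics/scenec.png

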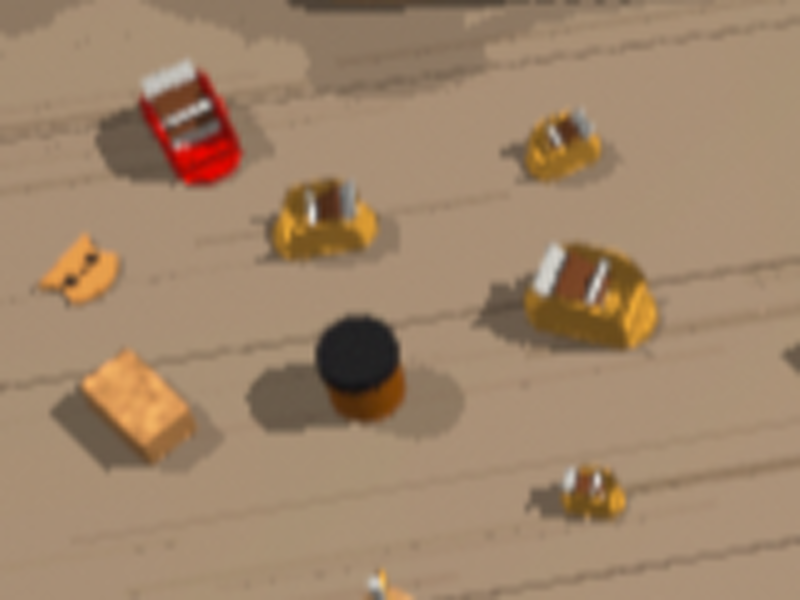

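```bash
cat > fit.py <<'E'
from h import *
from scipy.optimize import minimize
S=dict(a=(.034,.019,.021,.020),b=(.046,.025,.025,.027),c=(.060,.032,.030,.035),d=(.076,.040,.036,.044))
t=np.linspace(0,2*np.pi,33)
def model(k,x,y,th,z0=0):
    L,W,H,C=S[k]; sx=np.sign(np.cos(t))*abs(np.cos(t))**.7*L/2; sy=np.sign(np.sin(t))*abs(np.sin(t))**.7*W/2
    P=np.vstack([np.c_[sx,sy,0*t],np.c_[sx,sy,0*t+.25*H]]+[[(u*C/2,v*W/2,H)] for u in(-1,1) for v in(-1,1)])
    c,s=np.cos(th),np.sin(th); return P@np.array([[c,s,0],[-s,c,0],[0,0,1]])+[x,y,z0]
U=6
def sil(n,P,o):
    h=cv2.convexHull(((proj(n,P)+.5-o)*U).astype(np.float32)).astype(np.int32)
    m=np.zeros((60*U,60*U),np.uint8); cv2.fillConvexPoly(m,h,1); return m
def fit(n,im,k,x,y,z0=0):
    p=proj(n,[x,y,z0+.012])[0]; o=(p-30).astype(int)
    crop=im[o[1]:o[1]+60,o[0]:o[0]+60]; big=cv2.resize(crop,None,fx=U,fy=U,interpolation=cv2.INTER_CUBIC)
    hsv=cv2.cvtColor(big,cv2.COLOR_RGB2HSV); m=((hsv[...,1]>130)&(hsv[...,2]>60)).astype(np.uint8)
    nl,lab,st,ce=cv2.connectedComponentsWithStats(m); ok=[i for i in range(1,nl) if st[i,4]>15*U]
    i=min(ok,key=lambda i:np.hypot(*(ce[i]/U-(p-o)))-st[i,4]/500); 
    near=[j for j in ok if np.hypot(*(ce[j]-ce[i]))<U*S[k][0]*250]
    h=cv2.convexHull(np.vstack([np.argwhere(lab==j)[:,::-1] for j in near]).astype(np.int32)); g=np.zeros_like(m); cv2.fillConvexPoly(g,h,1)
    def cost(q):
        s=sil(n,model(k,q[0]/1000,q[1]/1000,np.radians(q[2]),z0),o); return 1-(s&g).sum()/(s|g).sum()
    best=min((minimize(cost,[x*1000,y*1000,a],method="Nelder-Mead",options=dict(initial_simplex=[[x*1000,y*1000,a],[x*1000+8,y*1000,a],[x*1000,y*1000+8,a],[x*1000,y*1000,a+12]])) for a in range(0,180,20)),key=lambda r:r.fun)
    q=best.x; q[2]=(q[2]+90)%180-90; return q,best.fun
E
python3 - <<'E'
from fit import *
for n in("top","scene"):
    im=optics.get_image(n)
    for k,x,y in(("a",.678,-.137),("b",.446,-.121),("c",.472,-.262),("d",.556,-.122)):
        q,f=fit(n,im,k,x,y); print(n,k,np.round(q,1),round(f,3))
    m=ray(n,(345,172) if n=="top" else (202,253),0); print(m)
E
```

```text
top a [ 676.2 -136.    67.4] 0.13
top b [ 445.8 -123.1  -73.8] 0.046Traceback (most recent call last):
  File "<stdin>", line 5, in <module>
  File "fit.py", line 23, in fit
    best=min((minimize(cost,[x*1000,y*1000,a],method="Nelder-Mead",options=dict(initial_simplex=[[x*1000,y*1000,a],[x*1000+8,y*1000,a],[x*1000,y*1000+8,a],[x*1000,y*1000,a+12]])) for a in range(0,180,20)),key=lambda r:r.fun)
  File "fit.py", line 23, in <genexpr>
    best=min((minimize(cost,[x*1000,y*1000,a],method="Nelder-Mead",options=dict(initial_simplex=[[x*1000,y*1000,a],[x*1000+8,y*1000,a],[x*1000,y*1000+8,a],[x*1000,y*1000,a+12]])) for a in range(0,180,20)),key=lambda r:r.fun)
              ~~~~~~~~^^^^^^^^^^^^^^^^^^^^^^^^^^^^^^^^^^^^^^^^^^^^^^^^^^^^^^^^^^^^^^^^^^^^^^^^^^^^^^^^^^^^^^^^^^^^^^^^^^^^^^^^^^^^^^^^^^^^^^^^^^^^^^^^^^^^^^^^^^^^^^^^^^^^^^^^^^^^
    res = _minimize_neldermead(fun, x0, args, callback, bounds=bounds,
                               **options)
    fxr = func(xr)
    fx = function(np.copy(x), *(wrapper_args + args))
  File "fit.py", line 22, in cost
    s=sil(n,model(k,q[0]/1000,q[1]/1000,np.radians(q[2]),z0),o); return 1-(s&g).sum()/(s|g).sum()
  File "fit.py", line 11, in sil
    h=cv2.convexHull(((proj(n,P)+.5-o)*U).astype(np.float32)).astype(np.int32)
                       ~~~~^^^^^
  File "h.py", line 8, in proj
    f,cx,cy,P=cam(n); p=(np.atleast_2d(X)-P[:3,3])@P[:3,:3]; return np.c_[cx-f*p[:,0]/p[:,2],cy+f*p[:,1]/p[:,2]]
              ~~~^^^
  File "h.py", line 4, in cam
    c=optics.camera_info(n); f=210/np.tan(np.radians(c["fovy"]/2)); return f,c["cx"],c["cy"],np.array(c["pose"])
ValueError: time passes only in moves, steps and waits
```

```bash
sed -i '1a import functools' h.py; sed -i 's/^def cam/@functools.lru_cache\ndef cam/' h.py
cat > look.py <<'E'
import sys
from fit import *
for n in("top","scene"):
    im=optics.get_image(n)
    for k,x,y,z in eval(sys.argv[1]):
        try: q,f=fit(n,im,k,x,y,z); print(n,k,np.round(q,1),round(f,3))
        except Exception as e: print(n,k,e)
print(status.state()["clock"])
E
python3 look.py '(("a",.678,-.137,0),("b",.446,-.121,0),("c",.472,-.262,0),("d",.556,-.122,0))'
python3 -c "
from h import *
print(ray('top',(345,172),0.05),ray('scene',(202,245),.05))
from plant import robot;print([a for a in dir(robot) if a[0]!='_'])"
```

```text
top a [ 675.8 -136.    62.9] 0.132
top b [ 445.8 -123.1  -74. ] 0.043
top c [ 474.2 -264.7   89.2] 0.044
top d [ 556.3 -121.6   63.6] 0.035
scene a [ 676.4 -136.2   72.2] 0.088
scene b [ 446.  -122.4  -70.8] 0.067
scene c [ 474.7 -264.5   89.6] 0.074
scene d [ 557.2 -121.3   64.1] 0.057
1.15
[ 0.57799832 -0.24683004  0.05      ] [ 0.57586669 -0.24384689  0.05      ]
['MotionError', 'close_job', 'finger_overhang']
```

Request:
send_rows --pt "0.588 0.643 0 0 0 0.425" --pt "0.588 0.643 0 0 0 0.425" --pt "0.588 0.643 0 0 0 0.425" --pt "0.588 0.643 0 0 0 0.425" --pt "0.588 0.643 0 0 0 0.425" --pt "0.588 0.643 0 0 0 0.425" --pt "0.588 0.643 0 0 0 0.425" --pt "0.588 0.643 0 0 0 0.425" --pt "0.588 0.643 0 0 0 0.425" --pt "0.588 0.643 0 0 0 0.425" --claw 60 --force 20

```text
clock: 2.4
position: [0.4881, -0.1976, 0.2309]
eef_rot: [[0.565, 0.825, 0.001], [0.825, -0.565, -0.0], [-0.0, 0.001, -1.0]]
contact_force: [-0.3, 0.1, 0.4]
width: 0.683
gripper_force: 0.0
```

Request:
send_rows --pt "0.588 0.643 0 0 0 0.425" --pt "0.588 0.643 0 0 0 0.425" --pt "0 0 -0.6 0 0 0" --pt "0 0 -0.6 0 0 0" --pt "0 0 -0.5 0 0 0" --pt "0 0 0 0 0 0" --pt "0 0 0 0 0 0"

```text
clock: 3.28
position: [0.5582, -0.122, 0.1302]
eef_rot: [[0.439, 0.898, 0.002], [0.898, -0.439, -0.0], [0.0, 0.002, -1.0]]
contact_force: [0.9, 0.4, 0.1]
width: 0.684
gripper_force: 0.0
```

```bash
cat > go.py <<'E'
# totals to target: x y z(m) yaw of tool y axis (mod 180)
import sys, numpy as np
from scipy.spatial.transform import Rotation as R
from plant import status
s=status.state(); x,y,z,a=map(float,sys.argv[1:5]); M=np.array(s["eef_rot"]); b=np.radians(a)
if len(sys.argv)<6 and np.cos(b-np.arctan2(M[1,1],M[0,1]))<0: b+=np.pi
T=np.array([[-np.sin(b),np.cos(b),0],[np.cos(b),np.sin(b),0],[0,0,-1]]).T; T=np.c_[np.cross([np.cos(b),np.sin(b),0],[0,0,-1]),[np.cos(b),np.sin(b),0],[0,0,-1]]
v=np.degrees(R.from_matrix(T@M.T).as_rotvec())
print("units",np.round((np.array([x,y,z])-s["position"])/.06,3),np.round(v/10,3),"q",np.round(s["q"],0),"pos",np.round(s["position"],4),"t",s["clock"],"w",round(s["width"]*87.8,1))
E
python3 go.py .557 -.1215 .018 -26.1
```

```text
units [-0.02   0.008 -1.87 ] [ 0.003  0.01  -0.003] q [-16.   1.  85.   0.  94.  10.] pos [ 0.5582 -0.122   0.1302] t 3.275 w 60.0
```

Request:
send_rows --pt "0 0 -0.6 0 0 0" --pt "0 0 -0.6 0 0 0" --pt "0 0 -0.4 0 0 0" --pt "0 0 -0.27 0 0 0" --pt "0 0 0 0 0 0"

```text
clock: 3.9
position: [0.5577, -0.1219, 0.0165]
eef_rot: [[0.439, 0.898, -0.0], [0.898, -0.439, 0.0], [-0.0, -0.0, -1.0]]
contact_force: [0.0, 0.1, 0.0]
width: 0.686
gripper_force: 0.0
```

Request:
send_rows --pt "0 0 0 0 0 0" --pt "0 0 0 0 0 0" --pt "0 0 0 0 0 0" --pt "0 0 0 0 0 0" --pt "0 0 0 0 0 0" --pt "0 0 0 0 0 0" --claw 30 --force 20

```text
clock: 4.65
position: [0.5583, -0.122, 0.0178]
eef_rot: [[0.439, 0.898, 0.002], [0.898, -0.439, -0.0], [0.0, 0.002, -1.0]]
contact_force: [-0.7, 1.3, 5.5]
width: 0.451
gripper_force: 20.0
```

```bash
python3 go.py .4945 .352 .1 -60
```

```text
units [-1.063  7.899  1.37 ] [ 0.005  0.009 -3.394] q [-16.   4.  93.   0.  82.  10.] pos [ 0.5583 -0.122   0.0178] t 4.65 w 39.6
```

Request:
send_rows --pt "0 0 0.4 0 0 0" --pt "0 0 0.6 0 0 0" --pt "0 0.2 0.4 0 0 -0.1" --pt "-0.08 0.6 0 0 0 -0.27" --pt "-0.08 0.6 0 0 0 -0.27" --pt "-0.08 0.6 0 0 0 -0.27" --pt "-0.08 0.6 0 0 0 -0.27" --pt "-0.08 0.6 0 0 0 -0.27" --pt "-0.08 0.6 0 0 0 -0.27" --pt "-0.08 0.6 0 0 0 -0.27"

```text
clock: 5.9
position: [0.5234, 0.1432, 0.0996]
eef_rot: [[0.72, 0.694, -0.001], [0.694, -0.72, -0.0], [-0.001, -0.001, -1.0]]
contact_force: [0.2, -0.0, -2.6]
width: 0.454
gripper_force: 20.0
```

Request:
send_rows --pt "-0.09 0.7 0 0 0 -0.27" --pt "-0.1 0.7 0 0 0 -0.27" --pt "-0.1 0.7 0 0 0 -0.27" --pt "-0.1 0.7 0 0 0 -0.27" --pt "-0.1 0.5 0 0 0 -0.27" --pt "-0.04 0.2 0 0 0 -0.1" --pt "0 0 0 0 0 0" --pt "0 0 0 0 0 0"

```text
clock: 6.9
position: [0.4926, 0.351, 0.1002]
eef_rot: [[0.87, 0.493, -0.0], [0.493, -0.87, -0.001], [-0.001, 0.001, -1.0]]
contact_force: [-0.4, -0.0, -3.6]
width: 0.452
gripper_force: 20.0
```

```bash
python3 go.py .4937 .3514 .0265 -60
```

```text
units [ 0.018  0.007 -1.229] [ 0.004 -0.001  0.049] q [32.  7. 82. -0. 91. 93.] pos [0.4926 0.351  0.1002] t 6.9 w 39.7
```

Request:
send_rows --pt "0.018 0 -0.4 0 0 0.05" --pt "0 0 -0.4 0 0 0" --pt "0 0 -0.25 0 0 0" --pt "0 0 -0.1 0 0 0" --pt "0 0 -0.08 0 0 0" --pt "0 0 0 0 0 0"

```text
clock: 7.65
position: [0.4936, 0.3523, 0.027]
eef_rot: [[0.866, 0.501, 0.0], [0.501, -0.866, 0.0], [0.001, -0.0, -1.0]]
contact_force: [-0.6, 0.4, -3.3]
width: 0.456
gripper_force: 20.0
```

```bash
python3 go.py .4937 .3514 .0265 -60;python3 -c "
from plant import status; print(status.state()['contact_force'])"
```

```text
units [ 0.002 -0.014 -0.009] [-0.002  0.003 -0.004] q [32.  9. 87.  0. 84. 92.] pos [0.4936 0.3523 0.027 ] t 7.65 w 40.0
[-0.62532375  0.38227958 -3.26795071]
```

Request:
send_rows --pt "0 0 -0.012 0 0 0" --pt "0 0 -0.012 0 0 0" --pt "0 0 0 0 0 0" --pt "0 0 0 0 0 0"

```text
clock: 8.15
position: [0.4937, 0.3524, 0.0259]
eef_rot: [[0.866, 0.501, 0.001], [0.501, -0.866, 0.001], [0.001, -0.0, -1.0]]
contact_force: [-0.4, 1.4, 1.4]
width: 0.456
gripper_force: 20.0
```

Request:
send_rows --pt "0 0 0 0 0 0" --pt "0 0 0 0 0 0" --pt "0 0 0 0 0 0" --pt "0 0 0.3 0 0 0" --pt "0 0 0.5 0 0 0" --pt "0 0 0.5 0 0 0" --pt "-0.02 -0.6 0 0 0 0.35" --pt "-0.02 -0.7 0 0 0 0.35" --pt "-0.02 -0.7 0 0 0 0.35" --pt "-0.02 -0.7 0 0 0 0.35" --claw 56

```text
clock: 9.4
position: [0.4888, 0.189, 0.1049]
eef_rot: [[0.717, 0.697, 0.002], [0.697, -0.717, 0.001], [0.002, 0.001, -1.0]]
contact_force: [-0.3, 0.3, 0.5]
width: 0.637
gripper_force: 0.0
```

Request:
send_rows --pt "-0.02 -0.7 0 0 0 0.35" --pt "-0.02 -0.7 0 0 0 0.35" --pt "-0.02 -0.7 0 0 0 0.35" --pt "-0.02 -0.7 0 0 0 0.35" --pt "-0.02 -0.7 0 0 0 0.35" --pt "-0.02 -0.7 0 0 0 0.35" --pt "-0.02 -0.7 0 0 0 0.35" --pt "-0.02 -0.7 0 0 0 0.35" --pt "-0.02 -0.7 0 0 0 0.35" --pt "-0.02 -0.7 0 0 0 0.35"

```text
clock: 10.65
position: [0.4767, -0.2314, 0.105]
eef_rot: [[0.188, 0.982, 0.002], [0.982, -0.188, -0.001], [-0.001, 0.002, -1.0]]
contact_force: [0.5, 0.5, -0.8]
width: 0.64
gripper_force: 0.0
```

Request:
send_rows --pt "-0.02 -0.6 0 0 0 0.35" --pt "0 0 0 0 0 0.35" --pt "0 0 0 0 0 0.35" --pt "0 0 0 0 0 0"

```text
clock: 11.15
position: [0.4756, -0.2662, 0.1046]
eef_rot: [[0.009, 1.0, 0.001], [1.0, -0.009, -0.001], [-0.001, 0.001, -1.0]]
contact_force: [0.5, 0.2, -0.6]
width: 0.639
gripper_force: 0.0
```

```bash
python3 go.py .4745 -.2646 .015 -0.6; python3 look.py '(("d",.4937,.3514,.008),)'
```

```text
units [-0.018  0.026 -1.493] [ 0.005  0.007 -0.009] q [-33.  -3.  91.   0.  91. -32.] pos [ 0.4756 -0.2662  0.1046] t 11.15 w 56.1
top d [492.5 378.5 -43.3] 0.838
scene d [556.6 330.4  60.4] 0.809
11.25
```

Request:
send_rows --pt "-0.01 0.02 -0.5 0 0 0" --pt "0 0 -0.5 0 0 0" --pt "0 0 -0.3 0 0 0" --pt "0 0 -0.2 0 0 0" --pt "0 0 0 0 0 0" --pt "0 0 0 0 0 0"

```text
clock: 12.0
position: [0.4754, -0.265, 0.0144]
eef_rot: [[0.008, 1.0, 0.001], [1.0, -0.008, -0.001], [-0.001, 0.001, -1.0]]
contact_force: [-0.2, 0.5, -0.4]
width: 0.636
gripper_force: 0.0
```

Request:
send_rows --pt "0 0 0 0 0 0" --pt "0 0 0 0 0 0" --pt "0 0 0 0 0 0" --pt "0 0 0 0 0 0" --pt "0 0 0 0 0 0" --pt "0 0 0 0 0 0" --claw 20 --force 18

```text
clock: 12.75
position: [0.4749, -0.2647, 0.0136]
eef_rot: [[0.008, 1.0, 0.0], [1.0, -0.008, -0.0], [-0.0, 0.0, -1.0]]
contact_force: [-0.5, 0.2, 3.2]
width: 0.363
gripper_force: 17.8
```

```bash
python3 go.py .5337 .2821 .1 -60; python3 - <<'E'
from h import *
im=optics.get_image("top")[190:265,110:210]; cv2.imwrite("pics/d1.png",cv2.resize(im[:,:,::-1],None,fx=6,fy=6,interpolation=cv2.INTER_CUBIC))
E
```

```text
units [0.979 9.114 1.44 ] [ 3.000e-03  1.000e-03 -5.954e+00] q [-33.   1.  98.  -0.  82. -32.] pos [ 0.4749 -0.2647  0.0136] t 12.75 w 31.8
```

View pics/d1.png

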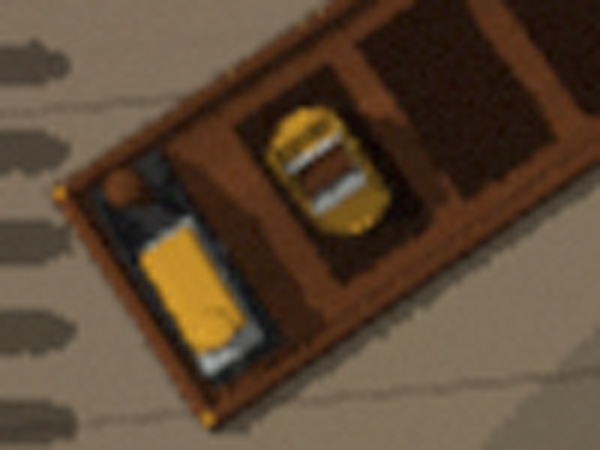

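Request:
send_rows --pt "0 0 0.4 0 0 0" --pt "0 0 0.6 0 0 0" --pt "0 0 0.44 0 0 0" --pt "0.065 0.5 0 0 0 -0.4" --pt "0.065 0.6 0 0 0 -0.4" --pt "0.065 0.65 0 0 0 -0.4" --pt "0.065 0.65 0 0 0 -0.4" --pt "0.065 0.65 0 0 0 -0.4" --pt "0.065 0.65 0 0 0 -0.4" --pt "0.065 0.65 0 0 0 -0.4"

```text
clock: 14.05
position: [0.5016, -0.0023, 0.0987]
eef_rot: [[0.479, 0.878, -0.001], [0.878, -0.479, 0.0], [-0.001, -0.001, -1.0]]
contact_force: [1.5, -0.8, -2.3]
width: 0.364
gripper_force: 17.8
```

Request:
send_rows --pt "0.065 0.65 0 0 0 -0.4" --pt "0.065 0.65 0 0 0 -0.4" --pt "0.065 0.65 0 0 0 -0.4" --pt "0.065 0.65 0 0 0 -0.4" --pt "0.065 0.65 0 0 0 -0.4" --pt "0.065 0.65 0 0 0 -0.4" --pt "0.065 0.6 0 0 0 -0.4" --pt "0.07 0.264 0 0 0 -0.35" --pt "0 0 0 0 0 0" --pt "0 0 0 0 0 0"

```text
clock: 15.3
position: [0.5333, 0.2814, 0.0989]
eef_rot: [[0.865, 0.501, -0.001], [0.501, -0.865, -0.001], [-0.001, 0.0, -1.0]]
contact_force: [-1.3, 0.2, -2.0]
width: 0.366
gripper_force: 17.8
```

```bash
python3 go.py .5337 .2821 .0225 -60
```

```text
units [ 0.007  0.011 -1.273] [ 0.005 -0.007 -0.009] q [25.  7. 82. -0. 91. 85.] pos [0.5333 0.2814 0.0989] t 15.3 w 32.1
```

Request:
send_rows --pt "0.007 0.011 -0.4 0 0 0" --pt "0 0 -0.4 0 0 0" --pt "0 0 -0.25 0 0 0" --pt "0 0 -0.12 0 0 0" --pt "0 0 -0.09 0 0 0" --pt "0 0 -0.012 0 0 0" --pt "0 0 0 0 0 0" --pt "0 0 0 0 0 0"

```text
clock: 16.3
position: [0.5343, 0.2831, 0.0239]
eef_rot: [[0.866, 0.501, 0.001], [0.501, -0.866, 0.0], [0.001, 0.0, -1.0]]
contact_force: [0.2, -0.3, -2.2]
width: 0.366
gripper_force: 17.8
```

Request:
send_rows --pt "0 0 -0.015 0 0 0" --pt "0 0 -0.01 0 0 0" --pt "0 0 0 0 0 0" --pt "0 0 0 0 0 0"

```text
clock: 16.8
position: [0.534, 0.2829, 0.0217]
eef_rot: [[0.866, 0.501, -0.0], [0.501, -0.866, -0.0], [-0.0, -0.0, -1.0]]
contact_force: [0.1, -1.0, -0.6]
width: 0.368
gripper_force: 17.8
```

Request:
send_rows --pt "0 0 -0.01 0 0 0" --pt "0 0 0 0 0 0"

```text
clock: 17.05
position: [0.5341, 0.2829, 0.0216]
eef_rot: [[0.866, 0.501, 0.0], [0.501, -0.866, 0.0], [0.0, 0.0, -1.0]]
contact_force: [-1.6, -1.1, 1.3]
width: 0.364
gripper_force: 17.8
```

Request:
send_rows --pt "0 0 0 0 0 0" --pt "0 0 0 0 0 0" --pt "0 0 0 0 0 0" --pt "0 0 0.3 0 0 0" --pt "0 0 0.5 0 0 0" --pt "0 0 0.5 0 0 0" --pt "-0.122 -0.563 0 0 0 0.647" --pt "-0.122 -0.563 0 0 0 0.647" --pt "-0.122 -0.563 0 0 0 0.647" --pt "-0.122 -0.563 0 0 0 0.647" --claw 46

```text
clock: 18.3
position: [0.5048, 0.1468, 0.1009]
eef_rot: [[0.557, 0.83, 0.002], [0.83, -0.557, 0.0], [0.001, 0.001, -1.0]]
contact_force: [-0.1, 0.3, 0.5]
width: 0.521
gripper_force: 0.0
```

Request:
send_rows --pt "-0.122 -0.563 0 0 0 0.647" --pt "-0.122 -0.563 0 0 0 0.647" --pt "-0.122 -0.563 0 0 0 0.647" --pt "-0.122 -0.563 0 0 0 0.647" --pt "-0.122 -0.563 0 0 0 0.647" --pt "-0.122 -0.563 0 0 0 0.647" --pt "-0.122 -0.563 0 0 0 0.647" --pt "-0.122 -0.563 0 0 0 0.647" --pt "0 0 0 0 0 0" --pt "0 0 0 0 0 0"

```text
clock: 19.55
position: [0.4465, -0.1222, 0.1001]
eef_rot: [[-0.302, 0.953, 0.001], [0.953, 0.302, 0.0], [-0.0, 0.001, -1.0]]
contact_force: [-0.6, -0.2, 0.2]
width: 0.521
gripper_force: 0.0
```

```bash
python3 go.py .446 -.1228 .012 17.6
```

```text
units [-0.008 -0.011 -1.469] [-0.001  0.007  0.002] q [-20. -16. 103.   0.  92. -37.] pos [ 0.4465 -0.1222  0.1001] t 19.55 w 45.7
```

Request:
send_rows --pt "-0.008 -0.01 -0.5 0 0 0" --pt "0 0 -0.5 0 0 0" --pt "0 0 -0.28 0 0 0" --pt "0 0 -0.18 0 0 0" --pt "0 0 0 0 0 0" --pt "0 0 0 0 0 0"

```text
clock: 20.3
position: [0.4464, -0.1233, 0.0127]
eef_rot: [[-0.304, 0.953, 0.002], [0.953, 0.304, -0.001], [-0.001, 0.001, -1.0]]
contact_force: [0.2, -1.2, 0.4]
width: 0.524
gripper_force: 0.0
```

Request:
send_rows --pt "0 0 0 0 0 0" --pt "0 0 0 0 0 0" --pt "0 0 0 0 0 0" --pt "0 0 0 0 0 0" --pt "0 0 0 0 0 0" --pt "0 0 0 0 0 0" --claw 15 --force 15

```text
clock: 21.05
position: [0.4459, -0.1232, 0.012]
eef_rot: [[-0.304, 0.953, 0.001], [0.953, 0.304, -0.0], [-0.001, 0.001, -1.0]]
contact_force: [-0.5, -0.1, 4.9]
width: 0.283
gripper_force: 15.0
```

```bash
python3 go.py .5737 .2129 .1 -60
```

```text
units [2.129 5.602 1.467] [ 4.000e-03  2.000e-03 -7.768e+00] q [-20. -12. 110.  -0.  83. -37.] pos [ 0.4459 -0.1232  0.012 ] t 21.05 w 24.8
```

Request:
send_rows --pt "0 0 0.4 0 0 0" --pt "0 0 0.6 0 0 0" --pt "0 0 0.467 0 0 0" --pt "0.164 0.431 0 0 0 -0.598" --pt "0.164 0.431 0 0 0 -0.598" --pt "0.164 0.431 0 0 0 -0.598" --pt "0.164 0.431 0 0 0 -0.598" --pt "0.164 0.431 0 0 0 -0.598" --pt "0.164 0.431 0 0 0 -0.598" --pt "0.164 0.431 0 0 0 -0.598"

```text
clock: 22.3
position: [0.5143, 0.0588, 0.0986]
eef_rot: [[0.413, 0.911, -0.002], [0.911, -0.413, -0.0], [-0.001, -0.001, -1.0]]
contact_force: [0.8, -0.7, -0.9]
width: 0.282
gripper_force: 15.0
```

Request:
send_rows --pt "0.164 0.431 0 0 0 -0.598" --pt "0.164 0.431 0 0 0 -0.598" --pt "0.164 0.431 0 0 0 -0.598" --pt "0.164 0.431 0 0 0 -0.598" --pt "0.164 0.431 0 0 0 -0.598" --pt "0.164 0.431 0 0 0 -0.598" --pt "0 0 0 0 0 0" --pt "0 0 0 0 0 0"

```text
clock: 23.3
position: [0.5731, 0.2125, 0.0987]
eef_rot: [[0.866, 0.5, -0.002], [0.5, -0.866, -0.001], [-0.002, -0.0, -1.0]]
contact_force: [1.3, -0.3, -1.6]
width: 0.285
gripper_force: 15.0
```

```bash
python3 go.py .5737 .2129 .0215 -60
```

```text
units [ 0.01   0.006 -1.287] [ 0.005 -0.009 -0.002] q [17.  8. 81. -0. 91. 77.] pos [0.5731 0.2125 0.0987] t 23.3 w 25.0
```

Request:
send_rows --pt "0.01 0.006 -0.4 0 0 0" --pt "0 0 -0.4 0 0 0" --pt "0 0 -0.27 0 0 0" --pt "0 0 -0.13 0 0 0" --pt "0 0 -0.09 0 0 0" --pt "0 0 -0.012 0 0 0" --pt "0 0 0 0 0 0" --pt "0 0 0 0 0 0"

```text
clock: 24.3
position: [0.5745, 0.2136, 0.0221]
eef_rot: [[0.867, 0.499, 0.001], [0.499, -0.867, 0.0], [0.001, 0.0, -1.0]]
contact_force: [-0.8, -0.1, -0.9]
width: 0.282
gripper_force: 15.0
```

Request:
send_rows --pt "0 0 -0.015 0 0 0" --pt "0 0 -0.01 0 0 0" --pt "0 0 0 0 0 0" --pt "0 0 0 0 0 0"

```text
clock: 24.8
position: [0.5742, 0.2135, 0.0201]
eef_rot: [[0.867, 0.499, 0.0], [0.499, -0.867, 0.0], [0.0, -0.0, -1.0]]
contact_force: [0.9, 0.5, 0.1]
width: 0.284
gripper_force: 15.0
```

Request:
send_rows --pt "0 0 -0.008 0 0 0" --pt "0 0 0 0 0 0"

```text
clock: 25.05
position: [0.5743, 0.2135, 0.02]
eef_rot: [[0.867, 0.499, 0.0], [0.499, -0.867, 0.0], [0.0, 0.0, -1.0]]
contact_force: [-1.4, -1.2, 3.0]
width: 0.283
gripper_force: 15.0
```

Request:
send_rows --pt "0 0 0 0 0 0" --pt "0 0 0 0 0 0" --pt "0 0 0 0 0 0" --pt "0 0 0.3 0 0 0" --pt "0 0 0.5 0 0 0" --pt "0 0 0.5 0 0 0" --pt "0 0 0 0 0 0" --claw 40

```text
clock: 25.92
position: [0.5762, 0.2141, 0.1021]
eef_rot: [[0.867, 0.499, 0.007], [0.499, -0.867, 0.002], [0.007, 0.002, -1.0]]
contact_force: [0.6, 0.3, 0.7]
width: 0.456
gripper_force: 0.0
```

```bash
python3 look.py '(("a",.676,-.136,0),)'; python3 - <<'E'
from h import *
a=optics.get_image("top")[135:167,285:325];b=optics.get_image("scene")[265:297,230:270]
cv2.imwrite("pics/a1.png",cv2.resize(np.hstack([a,b])[:,:,::-1],None,fx=10,fy=10,interpolation=cv2.INTER_CUBIC))
E
python3 go.py .676 -.136 .1 -23
```

```text
top a [ 676.  -136.4   70.7] 0.124
scene a [ 676.4 -136.2   72.2] 0.09
26.025
units [ 1.709 -5.82   0.07 ] [ 0.009 -0.012  3.706] q [17.  8. 81.  0. 91. 77.] pos [0.5734 0.2132 0.0958] t 26.125 w 40.1
```

View pics/a1.png

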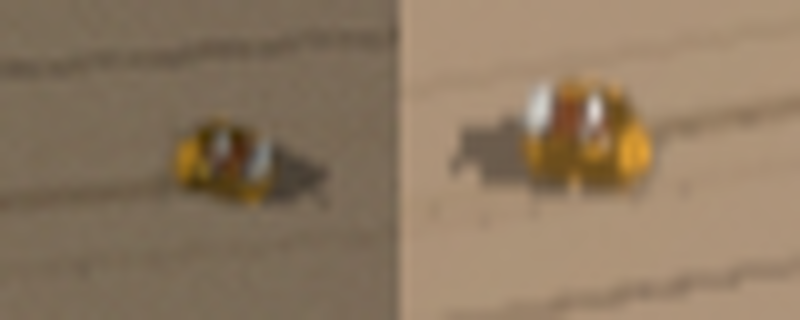

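Request:
send_rows --pt "0.157 -0.531 0 0 0 0.373" --pt "0.157 -0.531 0 0 0 0.373" --pt "0.157 -0.531 0 0 0 0.373" --pt "0.157 -0.531 0 0 0 0.373" --pt "0.157 -0.531 0 0 0 0.373" --pt "0.157 -0.531 0 0 0 0.373" --pt "0.157 -0.531 0 0 0 0.373" --pt "0.157 -0.531 0 0 0 0.373" --pt "0.157 -0.531 0 0 0 0.373" --pt "0.157 -0.531 0 0 0 0.373"

```text
clock: 27.38
position: [0.6678, -0.1061, 0.0954]
eef_rot: [[0.385, 0.923, -0.003], [0.923, -0.385, 0.001], [-0.001, -0.003, -1.0]]
contact_force: [-0.4, -0.3, 0.8]
width: 0.454
gripper_force: 0.0
```

Request:
send_rows --pt "0.157 -0.531 0 0 0 0.373" --pt "0 0 0 0 0 0" --pt "0 0 0 0 0 0"

```text
clock: 27.75
position: [0.6772, -0.1363, 0.096]
eef_rot: [[0.327, 0.945, -0.002], [0.945, -0.327, 0.001], [0.0, -0.002, -1.0]]
contact_force: [0.4, 0.9, -0.7]
width: 0.454
gripper_force: 0.0
```

```bash
python3 go.py .677 -.137 .0115 -19
```

```text
units [-0.004 -0.011 -1.409] [-0.006 -0.012  0.008] q [-14.  20.  67.   0.  93.   5.] pos [ 0.6772 -0.1363  0.096 ] t 27.75 w 39.9
```

Request:
send_rows --pt "0 -0.011 -0.5 0 0 0" --pt "0 0 -0.5 0 0 0" --pt "0 0 -0.25 0 0 0" --pt "0 0 -0.15 0 0 0" --pt "0 0 0 0 0 0" --pt "0 0 0 0 0 0"

```text
clock: 28.5
position: [0.6785, -0.1378, 0.015]
eef_rot: [[0.326, 0.945, 0.002], [0.945, -0.326, -0.0], [0.0, 0.002, -1.0]]
contact_force: [-0.9, 0.6, 0.5]
width: 0.457
gripper_force: 0.0
```

Request:
send_rows --pt "0 0 0 0 0 0" --pt "0 0 0 0 0 0" --pt "0 0 0 0 0 0" --pt "0 0 0 0 0 0" --pt "0 0 0 0 0 0" --pt "0 0 0 0 0 0" --claw 10 --force 12

```text
clock: 29.25
position: [0.678, -0.1378, 0.014]
eef_rot: [[0.326, 0.945, 0.001], [0.945, -0.326, -0.0], [-0.0, 0.001, -1.0]]
contact_force: [-1.2, -0.6, 3.2]
width: 0.216
gripper_force: 12.0
```

```bash
python3 go.py .6137 .1436 .1 -60
```

```text
units [-1.072  4.69   1.434] [ 3.000e-03  3.000e-03 -4.096e+00] q [-14.  23.  72.  -0.  85.   5.] pos [ 0.678  -0.1378  0.014 ] t 29.25 w 19.0
```

Request:
send_rows --pt "0 0 0.4 0 0 0" --pt "0 0 0.6 0 0 0" --pt "0 0 0.434 0 0 0" --pt "-0.107 0.469 0 0 0 -0.41" --pt "-0.107 0.469 0 0 0 -0.41" --pt "-0.107 0.469 0 0 0 -0.41" --pt "-0.107 0.469 0 0 0 -0.41" --pt "-0.107 0.469 0 0 0 -0.41" --pt "-0.107 0.469 0 0 0 -0.41" --pt "-0.107 0.469 0 0 0 -0.41"

```text
clock: 30.5
position: [0.6323, 0.0603, 0.0987]
eef_rot: [[0.742, 0.671, -0.001], [0.671, -0.742, 0.0], [-0.001, -0.001, -1.0]]
contact_force: [-0.7, -0.2, -0.9]
width: 0.214
gripper_force: 12.0
```

Request:
send_rows --pt "-0.107 0.469 0 0 0 -0.41" --pt "-0.107 0.469 0 0 0 -0.41" --pt "-0.107 0.469 0 0 0 -0.41" --pt "0 0 0 0 0 0" --pt "0 0 0 0 0 0"

```text
clock: 31.12
position: [0.6136, 0.1432, 0.099]
eef_rot: [[0.866, 0.5, -0.001], [0.5, -0.866, -0.001], [-0.001, 0.0, -1.0]]
contact_force: [0.6, 0.4, -0.5]
width: 0.215
gripper_force: 12.0
```

```bash
python3 go.py .6137 .1436 .0235 -60
```

```text
units [ 0.002  0.007 -1.259] [ 0.004 -0.003 -0.003] q [10. 11. 78. -0. 91. 70.] pos [0.6136 0.1432 0.099 ] t 31.125 w 18.9
```

Request:
send_rows --pt "0 0.007 -0.4 0 0 0" --pt "0 0 -0.4 0 0 0" --pt "0 0 -0.25 0 0 0" --pt "0 0 -0.12 0 0 0" --pt "0 0 -0.09 0 0 0" --pt "0 0 -0.015 0 0 0" --pt "0 0 -0.01 0 0 0" --pt "0 0 0 0 0 0" --pt "0 0 0 0 0 0"

```text
clock: 32.25
position: [0.6138, 0.1442, 0.0228]
eef_rot: [[0.866, 0.5, 0.001], [0.5, -0.866, 0.0], [0.001, 0.0, -1.0]]
contact_force: [0.7, -1.1, -0.3]
width: 0.213
gripper_force: 12.0
```

Request:
send_rows --pt "0 0 -0.012 0 0 0" --pt "0 0 0 0 0 0" --pt "0 0 0 0 0 0"

```text
clock: 32.62
position: [0.6138, 0.1442, 0.022]
eef_rot: [[0.866, 0.5, 0.001], [0.5, -0.866, 0.0], [0.001, 0.0, -1.0]]
contact_force: [-0.5, 0.1, 0.0]
width: 0.219
gripper_force: 12.0
```

Request:
send_rows --pt "0 0 -0.01 0 0 0" --pt "0 0 0 0 0 0" --pt "0 0 0 0 0 0"

```text
clock: 33.0
position: [0.6138, 0.1442, 0.022]
eef_rot: [[0.866, 0.5, 0.001], [0.5, -0.866, 0.0], [0.001, 0.0, -1.0]]
contact_force: [-1.8, 0.3, 5.7]
width: 0.216
gripper_force: 12.0
```

Contact. Release, lift, and retreat to one side to look.

Request:
send_rows --pt "0 0 0 0 0 0" --pt "0 0 0 0 0 0" --pt "0 0 0 0 0 0" --pt "0 0 0.3 0 0 0" --pt "0 0 0.5 0 0 0" --pt "0 0 0.5 0 0 0" --pt "0 -0.5 0.3 0 0 0" --pt "0 -0.6 0.3 0 0 0" --pt "0 -0.6 0 0 0 0" --pt "-0.1 -0.6 0 0 0 0" --claw 40

```text
clock: 34.25
position: [0.608, 0.005, 0.1372]
eef_rot: [[0.866, 0.5, 0.003], [0.5, -0.866, -0.0], [0.002, 0.001, -1.0]]
contact_force: [0.4, 0.3, -0.1]
width: 0.455
gripper_force: 0.0
```

Request:
send_rows --pt "-0.1 -0.6 0 0 0 0" --pt "-0.1 -0.6 0 0 0 0" --pt "-0.1 -0.6 0 0 0 0" --pt "-0.1 -0.6 0 0 0 0" --pt "-0.1 -0.6 0 0 0 0" --pt "-0.1 -0.3 0 0 0 0" --pt "0 0 0 0 0 0"

```text
clock: 35.12
position: [0.5714, -0.1925, 0.1359]
eef_rot: [[0.867, 0.498, 0.001], [0.498, -0.867, -0.0], [0.001, 0.0, -1.0]]
contact_force: [0.1, -0.2, -0.5]
width: 0.455
gripper_force: 0.0
```

```bash
python3 - <<'E'
from h import *
C=np.array([.5537,.2475])
for n,r in(("top",(130,265,115,280)),("scene",(155,295,290,455))):
    im=optics.get_image(n).copy(); o=np.array([r[2],r[0]]); big=cv2.resize(im[r[0]:r[1],r[2]:r[3],::-1],None,fx=4,fy=4,interpolation=cv2.INTER_CUBIC)
    for k in(-.12,-.04,.04,.12):
        b=np.array([*(C+k*np.array([-.5,.866])),.008]); e=np.array([.866,.5,0])*.055; f=np.array([-.5,.866,0])*.031
        P=((proj(n,[b+e+f,b+e-f,b-e-f,b-e+f])-o+.5)*4).astype(np.int32); cv2.polylines(big,[P],1,(0,255,0),1)
        q=((proj(n,[b-e,b+e])-o+.5)*4).astype(int); cv2.line(big,tuple(map(int,q[0])),tuple(map(int,q[1])),(255,255,0),1)
    cv2.imwrite(f"pics/end_{n}.png",big)
    for l in landmark_of(n,"plane_a"):
        w=ray(n,l["pixel"],.008)[:2]-C
        if w[1]>-.2: print(n,np.round([w@[.866,.5],w@[-.5,.866]],4),round(l["p"],2))
E
```

```text
top [0.0017 0.1193] 0.77
top [-0.0027  0.0394] 0.69
top [-0.0042 -0.0438] 0.49
top [ 0.0147 -0.1157] 0.43
scene [0.0036 0.1218] 0.66
scene [-0.0015 -0.0353] 0.56
scene [-0.001  0.049] 0.56
scene [ 0.0015 -0.1264] 0.45
```

View pics/end_top.png

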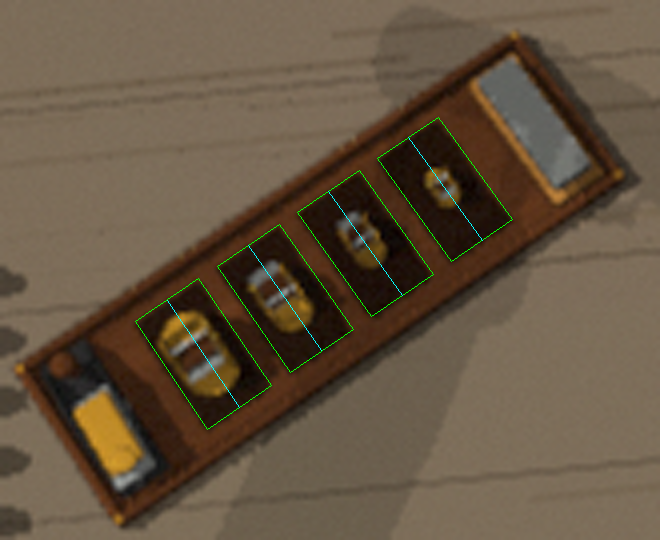

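View pics/end_scene.png

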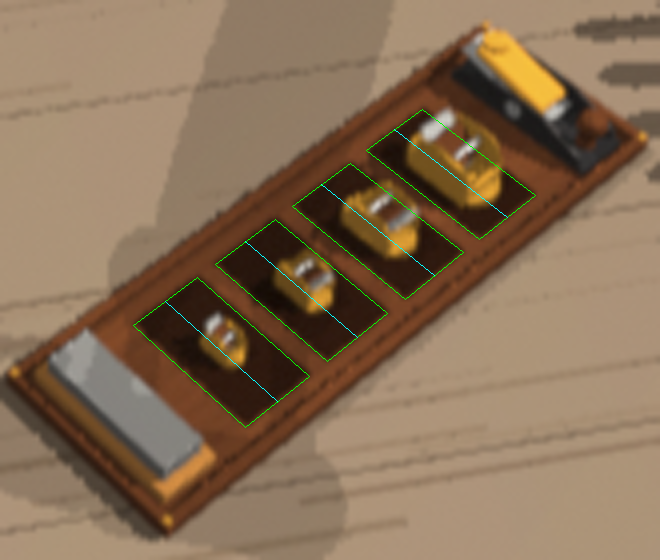

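Both views show the four planes upright, centred on their leathers and square across the row. The largest is next to the block plane and the smallest is beside the oilstone. The block plane stands where it did.

```bash
python3 -c "
from plant import robot; print(robot.close_job())"
```

```text
the job is handed in; nothing more can be done
None
```

All four brass finger planes are in the tray in size order, largest by the block plane and smallest by the oilstone; the job was handed in at about 35 s of the 112 s allowed.

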